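# Put the ink tin away in its drawer

### The arm

A 6-joint arm with a two-finger parallel gripper is mounted at the origin on the work surface. World frame = base frame: x ahead of the robot, y to its left, z up, the work surface at z = 0. Lengths are in m, angles in rad, forces in N, time in s.
With the tool pointing down it reaches from about 0.35 to 0.925 m from the base axis. Payload 6.4 kg.
Tool frame: the origin (TCP) lies midway between the tips of the shut fingers; the grasp point (between the pads) lies 19 mm behind it (arm.grip_depth is the distance from the TCP to the grasp point, in m); z points along the fingers, y is the line along which they close (so a half turn about z gives the same grasp; the last joint's range is limited). The gripper opens to 85 mm and grips with 20 to 120 N. Pads are 22 mm wide; open, the fingers measure 114 mm over their backs; the gripper's body (76 mm by 85 mm) begins 54 mm behind the grasp point. The pads swing forward as they close: fully open they stand 13 mm farther back than shut.
Start: joints at [1.143, 0.245, 1.558, -0, 1.339, -0.174], TCP at [0.163, 0.629, 0.231] pointing down, gripper open.
Joint ranges: [-3.13, 3.13], [-1.02, 2.26], [0.13, 2.54], [-0.95, 4.09], [0.21, 2.88], [-2.74, 2.74]. Speed limits (rad/s): [2.57, 2.57, 3.14, 3.14, 3.14, 3.14].

### API

Orientations are given as a unit quaternion [x, y, z, w].
In Python, from workcell import arm gives the robot as it stands.
- The arm moves only by the tool send_rows, never from a script. Its argument "increments" is a list of rows, each a list of 6 numbers: the shift along the tool's x, y, z in units of 2 cm (1.0 is 2 cm), then the turn, a rotation vector about the tool's x, y, z in units of 4 degrees (1.0 is 4 degrees). In form: [[x, y, z, ax, ay, az], ...]. A call has 1 to 5 rows; each row shifts and turns the commanded pose from where the row before left it, along the tool's axes as they then stand; what a row does not reach is not made up. A row lasts 1/10 s, in which the tool goes at most 50 mm and 8.59 degrees, less where a joint would pass 70% of its speed; a pose out of reach is approached as far as the arm can. A call with a number of a shift or a turn outside -1 to 1 is refused whole. A call with a gripper value outside its range is refused whole. "fingers" is the closure, from 0 (fully open) to 1 (shut), set as the call begins (left out, the last holds). The fingers move at their own pace and stop on an object; "squeeze" is the grip in N (left out, the last holds). Time passes only in rows, so rows that do not move let the fingers close. It gives the time, the measured TCP pose, the force, the opening and the grip force at its end, in the units of the state.
- arm.observe(): the state, without advancing time (a new reading comes with each control period).
- arm.snapshot(name): name is "scene" or "top"; returns the picture (384x512x3 uint8, blue, green, red); there is no depth.
- arm.camera_params(name): a dict with "intrinsics" (3x3 intrinsics, pixels), "view" (4x4, takes a point from world to camera coordinates). Camera axes: x right, y down, z forward; pixel columns grow to the right and rows downward; lengths in m; the calibration is good to about 2 mm. A picture is of the moment at which its call begins. camera_params takes no time and is no camera call.
- arm.close_job(): hands the job in; it is judged then, once.
The state is a dict: "time": time; "joints": joint angles; "qd": joint speeds; "joint_torque": joint torques, N m; "ee_pos": TCP position; "eef_rot": TCP orientation; "force": force on the tool from outside, world axes, zero at the start; "moment": the same for the moment, N m; "grip_width": opening from 0.0 (shut) to 1.0 (fully open); "grip_force": force on a finger pad.
Only numpy, scipy, OpenCV 4.12 (cv2) and the standard library are available. Lean on these libraries where they do the work, as an engineer would, in place of code of your own. Each camera call takes 0.05 s, during which the arm holds its last target. There are 200 camera calls.

### The job

Put the squat ink tin that stands on the bench away in the two-drawer cabinet. It belongs in the drawer below the matching squat tin that stands on top of the cabinet: pull that drawer out all the way to its stop, set the tin down upright (do not drop it) in the empty rear compartment, let go, and then push the drawer fully home. Leave the other drawer, the things on the cabinet and the jar on the bench as they are.

Things in the scene. Friction and masses are not known exactly. Their poses are not given: they have to be found in the camera images.
- cabinet: Low dark wooden bench cabinet, fixed, 190 mm deep (x), 400 mm wide (y), 95 mm high, with two drawers side by side. Origin at the centre of its underside, on the bench. Its -x axis points out of the drawer fronts, roughly towards the robot; +y is its left half as the robot sees it. The top board (12 mm thick) begins 15 mm behind the shut fronts.
- drawer_left_handle (a point): Middle of the left (+y half) drawer's handle: a level steel bar 11 mm thick, 90 mm long along the cabinet's y, its axis 40 mm in front of the drawer's front face and 65 mm above the bench, held by an 8 mm post 40 mm to either side of the middle. Axes as the cabinet's. When shut it lies 135 mm in front of the cabinet's origin, 98.5 mm to the side.
- drawer_right_handle (a point): Middle of the right (-y half) drawer's handle: a level steel bar 11 mm thick, 90 mm long along the cabinet's y, its axis 40 mm in front of the drawer's front face and 65 mm above the bench, held by an 8 mm post 40 mm to either side of the middle. Axes as the cabinet's. When shut it lies 135 mm in front of the cabinet's origin, 98.5 mm to the side.
- drawer_left_rear (a point): Floor centre of the left drawer's empty rear compartment (98 mm in x, 164 mm in y), 20 mm above the bench, 115 mm behind the front face; moves with the drawer, axes as the cabinet's. Side and rear walls rise 50 mm above it, the front divider 29 mm; the front compartment is full of fixed ink tubes. At the stop it is 55 mm clear of the cabinet's top board; shut, it is under that board.
- drawer_right_rear (a point): Floor centre of the right drawer's empty rear compartment (98 mm in x, 164 mm in y), 20 mm above the bench, 115 mm behind the front face; moves with the drawer, axes as the cabinet's. Side and rear walls rise 50 mm above it, the front divider 29 mm; the front compartment is full of fixed ink tubes. At the stop it is 55 mm clear of the cabinet's top board; shut, it is under that board.
- drawer_left (a joint): How far the left drawer is out, in m: 0 fully shut, 0.155 at its stop. It slides towards the cabinet's -x with 1 to 3 N of friction, has no spring or catch, and stays where it is left. At the start it stands up to 0.03 out.
- drawer_right (a joint): How far the right drawer is out, in m: 0 fully shut, 0.155 at its stop. It slides towards the cabinet's -x with 1 to 3 N of friction, has no spring or catch, and stays where it is left. At the start it stands up to 0.03 out.
- tin: The ink tin to put away: squat plain steel cylinder, 60 mm diameter, 50 mm high, with a darker steel lid band, about 0.25 kg, closed and rigid, standing on the bench to one side of the cabinet. Origin at the centre of its underside, z up its axis.
- tin_sample: A tin of the same kind and size that stands loose on the cabinet top above one of the two drawers and shows which drawer is for these tins; stays where it is. Origin at the centre of its underside. It stands about 80 mm behind the drawer fronts.
- bottle_sample: Narrow white bottle with a black cap, 44 mm diameter, 110 mm high, loose on the cabinet top above the other drawer, about 80 mm behind the drawer fronts; stays where it is. Origin at the centre of its underside.
- jar: Amber jar with a dark lid, 70 mm diameter, 90 mm high, loose on the bench on the other side of the cabinet from the tin; stays where it is. Origin at the centre of its underside.
Not all that is in view belongs to the job. What is shaped like the tin_sample but red or yellow is not meant.

How it is judged:
On the way, in this order (a step that is already met when the one before it is completed fails the run):
1. the drawer below the sample tin is pulled out to its stop (((y of tin_sample in the frame of cabinet above 0 m and value of joint drawer_left above 0.147 m) or (y of tin_sample in the frame of cabinet below 0 m and value of joint drawer_right above 0.147 m))), for 0.2 s.
2. the tin stands upright in that drawer's rear compartment, let go, while the drawer is still out (((y of tin_sample in the frame of cabinet above 0 m and value of joint drawer_left above 0.12 m and contact force between the fingers and tin below 0.1 N and x of tin in the frame of drawer_left_rear between -0.035 and 0.035 m and y of tin in the frame of drawer_left_rear between -0.07 and 0.07 m and z of tin in the frame of drawer_left_rear between -0.006 and 0.006 m and angle between tin's own z axis and vertical below 0.12 rad) or (y of tin_sample in the frame of cabinet below 0 m and value of joint drawer_right above 0.12 m and contact force between the fingers and tin below 0.1 N and x of tin in the frame of drawer_right_rear between -0.035 and 0.035 m and y of tin in the frame of drawer_right_rear between -0.07 and 0.07 m and z of tin in the frame of drawer_right_rear between -0.006 and 0.006 m and angle between tin's own z axis and vertical below 0.12 rad))), for 0.2 s.
At the end, for the whole second after the job is handed in: The drawer below the sample tin is shut to within 8 mm, the ink tin stands upright (within 0.12 rad), released and at rest on the floor of that drawer's rear compartment, and the other drawer is within 12 mm of where it was (((y of tin_sample in the frame of cabinet above 0 m and value of joint drawer_left below 0.008 m and distance of drawer_right_handle from where it was at the start of the episode below 0.012 m and contact force between the fingers and tin below 0.1 N and linear speed of tin below 0.02 m/s and x of tin in the frame of drawer_left_rear between -0.035 and 0.035 m and y of tin in the frame of drawer_left_rear between -0.07 and 0.07 m and z of tin in the frame of drawer_left_rear between -0.006 and 0.006 m and angle between tin's own z axis and vertical below 0.12 rad) or (y of tin_sample in the frame of cabinet below 0 m and value of joint drawer_right below 0.008 m and distance of drawer_left_handle from where it was at the start of the episode below 0.012 m and contact force between the fingers and tin below 0.1 N and linear speed of tin below 0.02 m/s and x of tin in the frame of drawer_right_rear between -0.035 and 0.035 m and y of tin in the frame of drawer_right_rear between -0.07 and 0.07 m and z of tin in the frame of drawer_right_rear between -0.006 and 0.006 m and angle between tin's own z axis and vertical below 0.12 rad))); the robot touches nothing.
It fails at once if the sample tin on the cabinet is moved more than 25 mm (distance of tin_sample from where it was at the start of the episode above 0.025 m).
It fails at once if the bottle on the cabinet is moved more than 25 mm (distance of bottle_sample from where it was at the start of the episode above 0.025 m).
It fails at once if the jar on the bench is moved more than 25 mm (distance of jar from where it was at the start of the episode above 0.025 m).
It fails at once if the tin is dropped into the drawer (falls free at more than 0.7 m/s, a drop of about 25 mm) ((y of tin_sample in the frame of cabinet above 0 m and contact force between the fingers and tin below 0.1 N and linear speed of tin above 0.7 m/s and z of tin in the frame of drawer_left_rear between -0.01 and 0.06 m and horizontal distance between tin and drawer_left_rear below 0.09 m) or (y of tin_sample in the frame of cabinet below 0 m and contact force between the fingers and tin below 0.1 N and linear speed of tin above 0.7 m/s and z of tin in the frame of drawer_right_rear between -0.01 and 0.06 m and horizontal distance between tin and drawer_right_rear below 0.09 m)).
It also fails if it takes over 72 s, if anything falls off the work surface, if the arm or the gripper's body presses on something with over 40 N, if the wrist force passes 120 N, or if a joint passes its speed limit or range.

## Working session

There is one attempt and no reset: what is moved stays moved. The work goes in short steps, Python scripts to look and compute and a tool call to move; the robot and the scene stay as the last step left them, time stands still between calls to the robot, and variables do not carry over. Pictures are saved under pics/ and viewed, at most 10 in all, crops included, and the job is handed in when it is done.

Besides the shell and the picture viewer there is one more tool, called after ">>>" by a JSON object that holds its "name" and its "arguments". send_rows: Moves the arm, as the interface text tells. Its arguments: {"type":"object","properties":{"increments":{"type":"array"},"fingers":{"type":"number"},"squeeze":{"type":"number"}},"required":["increments"]}

```bash
mkdir -p pics
python3 - <<'E'
from workcell import arm
import cv2
for n in("scene","top"):
    cv2.imwrite(f"pics/{n}0.png",arm.snapshot(n)); p=arm.camera_params(n); print(p)
s=arm.observe();print(s)
E
```

```text
{'intrinsics': array([[404.38309781,   0.        , 260.95231926],
       [  0.        , 404.38309781, 185.43363941],
       [  0.        ,   0.        ,   1.        ]]), 'view': array([[ 0.5504039 ,  0.83482412, -0.01114596, -0.33979986],
       [ 0.70901084, -0.47442064, -0.52175538, -0.43171105],
       [-0.44086185,  0.27927359, -0.85302233,  1.67391865],
       [ 0.        ,  0.        ,  0.        ,  1.        ]])}
{'intrinsics': array([[470.00605953,   0.        , 252.03187619],
       [  0.        , 470.00605953, 193.88614115],
       [  0.        ,   0.        ,   1.        ]]), 'view': array([[ 1.63157844e-02, -9.99760047e-01, -1.46165428e-02,
         1.40060708e-04],
       [-9.84570397e-01, -1.35171907e-02, -1.74466096e-01,
         6.31543666e-01],
       [ 1.74226657e-01,  1.72375666e-02, -9.84554690e-01,
         1.42598858e+00],
       [ 0.00000000e+00,  0.00000000e+00,  0.00000000e+00,
         1.00000000e+00]])}
{'time': 0.1, 'joints': array([ 1.14290217e+00,  2.45769609e-01,  1.55892157e+00, -1.68248066e-05,
        1.33872656e+00, -1.74098833e-01]), 'qd': array([-0.00173067, -0.00177416, -0.0055489 , -0.00100349,  0.00256746,
        0.00118972]), 'joint_torque': array([ 8.52986136e-05, -4.30667317e+01, -3.27128935e+01, -3.20650634e-05,
        2.85931121e-03, -8.57142538e-06]), 'ee_pos': array([0.16297947, 0.62869678, 0.23025846]), 'eef_rot': array([ 1.26555384e-01,  9.91959123e-01, -8.73941775e-04, -2.62725946e-04]), 'force': array([-0.90395346, -0.14277615, -0.312591  ]), 'moment': array([ 0.03021087,  0.00010783, -0.01616727]), 'grip_force': 0.0, 'grip_width': 0.9996627747482993}
```

View pics/scene0.png

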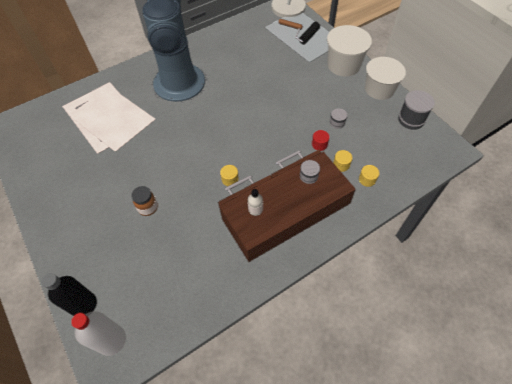

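View pics/top0.png

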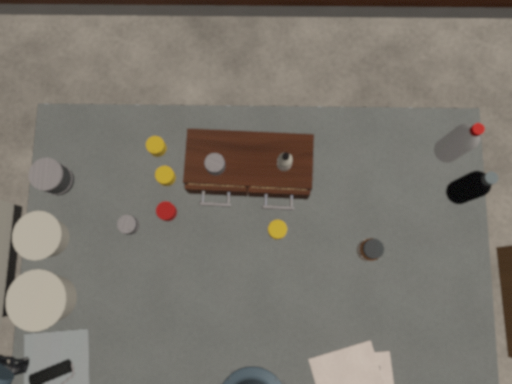

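```bash
cat > h.py <<'E'
import numpy as np, cv2
from workcell import arm
def ray(n,u,v,z):
    p=arm.camera_params(n); K,V=p["intrinsics"],p["view"]; R,t=V[:3,:3],V[:3,3]
    o=-R.T@t; d=R.T@np.linalg.inv(K)@np.array([u,v,1.]); return o+d*(z-o[2])/d[2]
def proj(n,P):
    p=arm.camera_params(n); c=p["view"][:3,:3]@np.asarray(P)+p["view"][:3,3]; q=p["intrinsics"]@c; return q[:2]/q[2]
E
python3 - <<'E'
from h import *
im=cv2.imread("pics/top0.png"); c=cv2.resize(im[120:260,100:330],None,fx=3.4,fy=3.4,interpolation=cv2.INTER_CUBIC)
cv2.imwrite("pics/crop_top.png",c)
hsv=cv2.cvtColor(im,cv2.COLOR_BGR2HSV); b,g,r=[im[...,i].astype(int) for i in range(3)]
m=((r-b>15)&(r<140)&(r>b*1.3)).astype(np.uint8); m[:120]=0;m[205:]=0;m[:,:175]=0;m[:,325:]=0
cs=max(cv2.findContours(m,0,1)[0],key=cv2.contourArea); print("cab",cv2.minAreaRect(cs),cv2.boxPoints(cv2.minAreaRect(cs)))
for q in cv2.boxPoints(cv2.minAreaRect(cs)): print(ray("top",*q,0.095).round(4))
for (u,v,z) in [(127,224,.05),(215,162,.145)]:
    print(im[v,u],im[v+17,u] )
    w=im[v-16:v+17,u-16:u+17].astype(int); bl=w[...,0]-w[...,2]
    print((w.sum(2)//3)[::2,::2]);
E
```

```text
cab ((248.19683837890625, 162.86651611328125), (128.9967041015625, 64.1178207397461), 2.7263107299804688) [[182.2466  191.82127]
 [185.29637 127.77602]
 [314.1471  133.91176]
 [311.0973  197.95702]]
[0.628  0.2237 0.095 ]
[0.8332 0.2227 0.095 ]
[ 0.8179 -0.1825  0.095 ]
[ 0.6143 -0.1718  0.095 ]
[133 137 143] [111 116 117]
[[115 116 115 116 116 117 117 118 117 118 116 116 115 116 116 117 116]
 [116 116 115 115 116 118 118 118 117 117 116 115 118 116 116 116 116]
 [115 116 116 116 115 116 117 117 116 116 117 118 118 116 115 117 115]
 [115 116 115 116 117 118 120 123 123 118 117 116 116 117 116 117 115]
 [114 117 117 116 118 127 134 135 136 134 127 113 113 115 115 117 116]
 [114 116 115 117 127 133 136 135 137 138 136 125 104 111 116 116 117]
 [113 114 114 123 133 137 136 136 138 137 137 133 111 105 115 116 116]
 [114 113 114 126 134 136 136 137 138 137 136 135 117 100 111 116 115]
 [113 114 113 128 136 137 135 138 137 137 136 136 117  96 108 116 116]
 [113 113 115 125 137 136 135 138 137 137 136 134 109  98 108 116 115]
 [115 114 115 120 133 135 135 138 136 135 136 126  94 100 110 114
[... 965 characters left out ...]
 75 118 136 137 137 135 134 134 136 136 120  77  62  62  63]
 [ 66  65  78 122 136 136 138 137 137 136 134 135 126  81  61  63  61]
 [ 65  63  77 120 135 135 136 137 137 137 137 136 124  80  61  60  61]
 [ 63  64  67 106 131 133 134 135 135 135 137 134 109  75  64  61  62]
 [ 61  62  61  79 117 130 135 135 134 133 133 119  89  70  60  61  62]
 [ 61  62  62  64  78 110 126 129 127 127 109  86  77  64  58  61  60]
 [ 60  60  61  61  62  68  79  87  88  80  74  71  68  59  59  62  59]
 [ 61  62  63  60  63  63  62  63  65  64  67  64  61  61  61  61  59]
 [ 64  63  64  65  62  64  63  62  65  64  63  64  64  63  62  62  63]
 [ 64  66  63  65  65  64  64  64  64  64  64  62  65  63  62  63  63]]
```

View pics/crop_top.png

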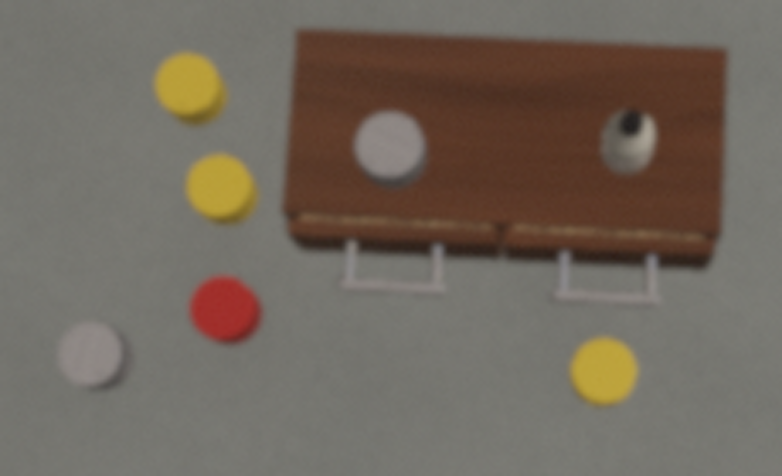

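The crop shows five squat tins: grey at top (127,224), red (166,211), and yellow at (278,229), (164,175) and (155,146). Only the grey one matches the sample at (215,162), which stands over the left drawer. That drawer's handle bar runs from (202,204) to (231,205).

Run:
```python
from h import *
im=cv2.imread("pics/top0.png").astype(int); g=im.sum(2)/3
def cen(u,v,lo,z,h=15):
    w=(g[v-h:v+h+1,u-h:u+h+1]>lo); n,l,s,c=cv2.connectedComponentsWithStats(w.astype(np.uint8)); k=1+np.argmax(s[1:,4])
    p=c[k]+[u-h,v-h]; P=ray("top",*p,z); print(p,P.round(4),"area diam m",2*np.sqrt(s[k,4]/np.pi)/470*(1.54-z if 0 else (arm.camera_params("top")["view"]@np.r_[P,1])[2])); return P
cen(127,224,126,.05); cen(215,162,100,.145)
C=lambda u,v:(u/3.4+100-.35,v/3.4+120-.35)
for n,z,pts in [("board",.095,[(296,30),(727,48),(719,236),(285,212)]),("hL",.065,[(346,286),(444,289)]),("hR",.065,[(558,295),(658,299)]),("red/yel",.05,[(225,308),(604,371),(219,187)]),("frontL",.09,[(294,240),(496,250)])]:
    for p in pts: print(n,ray("top",*C(*p),z).round(4))
# cross-check tin in scene view
print(proj("scene",cen(127,224,126,.05)), proj("scene",cen(215,162,100,.145)))
```

```text
[125.58634538 223.31726908] [0.5331 0.4055 0.05  ] area diam m 0.05594079939744664
[214.14239482 161.97734628] [0.7112 0.1233 0.145 ] area diam m 0.05947439512173736
board [0.831  0.2182 0.095 ]
board [ 0.8183 -0.1804  0.095 ]
board [ 0.642 -0.172  0.095]
board [0.6588 0.2212 0.095 ]
hL [0.5963 0.1671 0.065 ]
hL [0.5947 0.0769 0.065 ]
hR [ 0.5907 -0.0277  0.065 ]
hR [ 0.5882 -0.1193  0.065 ]
red/yel [0.5764 0.2807 0.05  ]
red/yel [ 0.523  -0.0709  0.05  ]
red/yel [0.691  0.2919 0.05  ]
frontL [0.634  0.2128 0.09  ]
frontL [0.6273 0.0291 0.09  ]
[125.58634538 223.31726908] [0.5331 0.4055 0.05  ] area diam m 0.05594079939744664
[214.14239482 161.97734628] [0.7112 0.1233 0.145 ] area diam m 0.05947439512173736
[339.05810062 112.51663882] [309.61121606 165.8445557 ]
```

```bash
cat >> h.py <<'E'
from scipy.spatial.transform import Rotation as Ro
def plan(target,yang=None):
    s=arm.observe(); R=Ro.from_quat(s["eef_rot"]); p=s["ee_pos"]
    print("t",s["time"],"p",p.round(4),"grip",s["grip_width"],s["grip_force"],"F",s["force"].round(1),"j",s["joints"].round(2))
    if yang is not None:
        y=np.array([np.cos(yang),np.sin(yang),0]);z=np.array([0,0,-1.]);G=Ro.from_matrix(np.c_[np.cross(y,z),y,z])
        print("turn units",(np.degrees((R.inv()*G).as_rotvec())/4).round(3)); 
        print("shift units if turned first",(G.inv().apply(target-p)/.02).round(3))
    print("shift units now",(R.inv().apply(target-p)/.02).round(3))
E
python3 -c "
from h import *
plan(np.array([.5955,.122,.18]),-.033)"
```

```text
t 0.1 p [0.163  0.6287 0.2303] grip 0.9996627747482993 0.0 F [-0.9 -0.1 -0.3] j [ 1.14  0.25  1.56 -0.    1.34 -0.17]
turn units [-2.5000e-02  1.4000e-02  1.9337e+01]
shift units if turned first [-24.608  22.45    2.513]
shift units now [-27.295 -19.089   2.539]
```

>>> {"name": "send_rows", "arguments": {"increments": [[-0.975,-0.68,0,0,0,0],[-0.975,-0.68,0,0,0,0],[-0.975,-0.68,0,0,0,0],[-0.975,-0.68,0,0,0,0],[-0.975,-0.68,0,0,0,0]], "fingers": 0.65, "squeeze": 40}}

```text
time: 0.6
ee_pos: [0.2408, 0.5379, 0.2307]
eef_rot: [0.126, 0.992, -0.0, -0.0]
force: [0.7, -0.0, 0.0]
grip_width: 0.344
grip_force: 0.0
```

>>> {"name": "send_rows", "arguments": {"increments": [[-0.975,-0.68,0,0,0,0],[-0.975,-0.68,0,0,0,0],[-0.975,-0.68,0,0,0,0],[-0.975,-0.68,0,0,0,0],[-0.975,-0.68,0,0,0,0]]}}

```text
time: 1.1
ee_pos: [0.3181, 0.4476, 0.2308]
eef_rot: [0.127, 0.992, -0.0, -0.0]
force: [-0.1, 0.3, 0.0]
grip_width: 0.353
grip_force: 0.0
```

>>> {"name": "send_rows", "arguments": {"increments": [[-0.975,-0.68,0,0,0,0],[-0.975,-0.68,0,0,0,0],[-0.975,-0.68,0,0,0,0],[-0.975,-0.68,0,0,0,0],[-0.975,-0.68,0,0,0,0]]}}

```text
time: 1.6
ee_pos: [0.3954, 0.3573, 0.2308]
eef_rot: [0.127, 0.992, -0.0, -0.0]
force: [0.2, 0.2, -0.9]
grip_width: 0.347
grip_force: 0.0
```

>>> {"name": "send_rows", "arguments": {"increments": [[-0.975,-0.68,0,0,0,0],[-0.975,-0.68,0,0,0,0],[-0.975,-0.68,0,0,0,0],[-0.975,-0.68,0,0,0,0],[-0.975,-0.68,0,0,0,0]]}}

```text
time: 2.1
ee_pos: [0.4727, 0.2671, 0.2308]
eef_rot: [0.127, 0.992, -0.0, -0.0]
force: [0.6, 1.4, -0.3]
grip_width: 0.352
grip_force: 0.0
```

>>> {"name": "send_rows", "arguments": {"increments": [[-0.975,-0.68,0,0,0,0],[-0.975,-0.68,0,0,0,0],[-0.975,-0.68,0,0,0,0],[-0.975,-0.68,0,0,0,0],[-0.975,-0.68,0,0,0,0]]}}

```text
time: 2.6
ee_pos: [0.55, 0.1768, 0.2308]
eef_rot: [0.127, 0.992, -0.0, -0.0]
force: [0.2, -0.2, 0.0]
grip_width: 0.353
grip_force: 0.0
```

>>> {"name": "send_rows", "arguments": {"increments": [[0,0,0,0,0,0.97],[0,0,0,0,0,0.97],[0,0,0,0,0,0.97],[0,0,0,0,0,0.97],[0,0,0,0,0,0.97]]}}

```text
time: 3.1
ee_pos: [0.5494, 0.1776, 0.2307]
eef_rot: [0.293, 0.956, -0.0, -0.0]
force: [-1.5, 0.1, -0.6]
grip_width: 0.353
grip_force: 0.0
```

>>> {"name": "send_rows", "arguments": {"increments": [[0,0,0,0,0,0.97],[0,0,0,0,0,0.97],[0,0,0,0,0,0.97],[0,0,0,0,0,0.97],[0,0,0,0,0,0.97]]}}

```text
time: 3.6
ee_pos: [0.5494, 0.1776, 0.2307]
eef_rot: [0.45, 0.893, -0.0, -0.0]
force: [0.4, -0.6, -0.3]
grip_width: 0.351
grip_force: 0.0
```

>>> {"name": "send_rows", "arguments": {"increments": [[0,0,0,0,0,0.97],[0,0,0,0,0,0.97],[0,0,0,0,0,0.97],[0,0,0,0,0,0.97],[0,0,0,0,0,0.97]]}}

```text
time: 4.1
ee_pos: [0.5494, 0.1776, 0.2307]
eef_rot: [0.594, 0.804, -0.0, -0.0]
force: [0.3, 0.3, 0.3]
grip_width: 0.351
grip_force: 0.0
```

>>> {"name": "send_rows", "arguments": {"increments": [[0,0,0,0,0,0.97],[0,0,0,0,0,0.97],[0,0,0,0,0,0.97],[0,0,0,0,0,0.97],[0,0,0,0,0,0.97]]}}

```text
time: 4.6
ee_pos: [0.5494, 0.1776, 0.2307]
eef_rot: [0.721, 0.693, -0.0, -0.0]
force: [-0.7, 0.6, 0.3]
grip_width: 0.351
grip_force: 0.0
```

```bash
python3 -c "
from h import *
plan(np.array([.5955,.122,.13]),-.033)"
```

```text
t 4.6 p [0.5494 0.1776 0.2307] grip 0.35101158138793526 0.0 F [-0.7  0.6  0.3] j [ 0.12  0.08  1.75 -0.    1.32  0.16]
turn units [-0.015  0.003 -0.103]
shift units if turned first [-2.704  2.397  5.035]
shift units now [-2.686  2.422  5.033]
```

>>> {"name": "send_rows", "arguments": {"increments": [[-0.9,0.8,0.5,0,0,-0.1],[-0.9,0.8,0.5,0,0,0],[-0.9,0.8,0.5,0,0,0],[0,0,1,0,0,0],[0,0,1,0,0,0]]}}

```text
time: 5.1
ee_pos: [0.5963, 0.1214, 0.1604]
eef_rot: [0.718, 0.696, -0.0, -0.0]
force: [-0.8, -0.3, -0.3]
grip_width: 0.353
grip_force: 0.0
```

>>> {"name": "send_rows", "arguments": {"increments": [[0,0,1,0,0,0],[0,0,1,0,0,0],[0,0,0.5,0,0,0],[0,0,0.5,0,0,0],[0,0,0,0,0,0]]}}

```text
time: 5.6
ee_pos: [0.5951, 0.1221, 0.1]
eef_rot: [0.718, 0.696, -0.001, -0.001]
force: [-0.1, -0.4, 0.3]
grip_width: 0.352
grip_force: 0.0
```

```bash
python3 -c "
from h import *
plan(np.array([.5955,.122,.045]),-.033)
im=arm.snapshot('scene');u,v=proj('scene',[.5955,.122,.065]).astype(int)
cv2.imwrite('pics/handle.png',cv2.resize(im[v-60:v+60,u-70:u+70],None,fx=4,fy=4,interpolation=2))"
```

```text
t 5.6 p [0.5951 0.1221 0.1   ] grip 0.35240579648302617 0.0 F [-0.1 -0.4  0.3] j [ 0.02  0.3   1.75 -0.    1.09  0.05]
turn units [-0.034  0.002  0.037]
shift units if turned first [-0.006  0.02   2.751]
shift units now [-0.006  0.027  2.751]
```

View pics/handle.png

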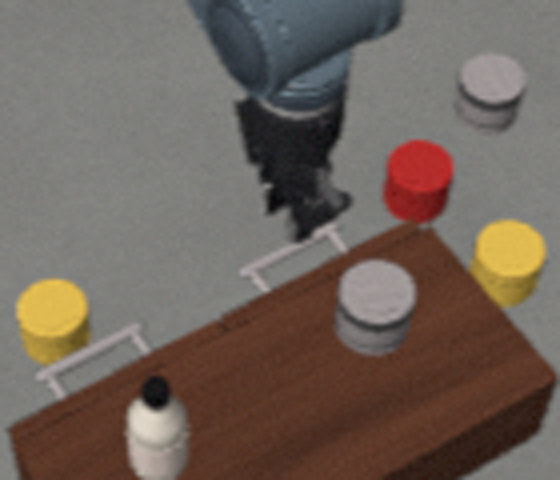

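The fingers sit just above the left handle bar, which runs from crop (245,272) to (335,230), so I'll descend and grip it.

>>> {"name": "send_rows", "arguments": {"increments": [[0,0,0.7,0,0,0],[0,0,0.7,0,0,0],[0,0,0.7,0,0,0],[0,0,0.65,0,0,0],[0,0,0,0,0,0]]}}

```text
time: 6.15
ee_pos: [0.5961, 0.1221, 0.0452]
eef_rot: [0.718, 0.696, -0.0, -0.0]
force: [-0.6, 0.3, -0.2]
grip_width: 0.35
grip_force: 0.0
```

>>> {"name": "send_rows", "arguments": {"increments": [[0,0,0,0,0,0],[0,0,0,0,0,0],[0,0,0,0,0,0],[0,0,0,0,0,0],[0,0,0,0,0,0]], "fingers": 1, "squeeze": 40}}

```text
time: 6.65
ee_pos: [0.5955, 0.1221, 0.0458]
eef_rot: [0.718, 0.696, -0.0, -0.0]
force: [1.9, -0.0, -3.1]
grip_width: 0.108
grip_force: 38.8
```

>>> {"name": "send_rows", "arguments": {"increments": [[0,-0.3,0,0,0,0],[0,-0.7,0,0,0,0],[0,-0.8,0,0,0,0],[0,-0.8,0,0,0,0],[0,-0.8,0,0,0,0]]}}

```text
time: 7.15
ee_pos: [0.5265, 0.1246, 0.0458]
eef_rot: [0.718, 0.696, -0.0, -0.0]
force: [2.6, 2.0, -5.7]
grip_width: 0.11
grip_force: 40.1
```

>>> {"name": "send_rows", "arguments": {"increments": [[0,-0.8,0,0,0,0],[0,-0.8,0,0,0,0],[0,-0.8,0,0,0,0],[0,-0.8,0,0,0,0],[0,-0.4,0,0,0,0]]}}

```text
time: 7.65
ee_pos: [0.454, 0.1271, 0.0458]
eef_rot: [0.718, 0.696, 0.0, -0.001]
force: [1.8, 5.9, -8.7]
grip_width: 0.113
grip_force: 39.9
```

>>> {"name": "send_rows", "arguments": {"increments": [[0,-0.1,0,0,0,0],[0,-0.1,0,0,0,0],[0,-0.1,0,0,0,0],[0,0,0,0,0,0],[0,0,0,0,0,0]]}}

```text
time: 8.15
ee_pos: [0.4491, 0.1273, 0.0458]
eef_rot: [0.718, 0.696, -0.0, -0.001]
force: [0.1, 6.7, -6.5]
grip_width: 0.109
grip_force: 40.1
```

>>> {"name": "send_rows", "arguments": {"increments": [[0.02,-0.1,0,0,0,0],[0.02,-0.1,0,0,0,0],[0.02,-0.1,0,0,0,0],[0,0,0,0,0,0],[0,0,0,0,0,0]]}}

```text
time: 8.65
ee_pos: [0.4471, 0.1274, 0.0459]
eef_rot: [0.718, 0.696, 0.003, 0.003]
force: [17.5, 1.3, -26.1]
grip_width: 0.107
grip_force: 38.9
```

>>> {"name": "send_rows", "arguments": {"increments": [[0,-0.1,0,0,0,0],[0,-0.1,0,0,0,0],[0,0,0,0,0,0],[0,0,0,0,0,0]]}}

```text
time: 9.05
ee_pos: [0.4471, 0.1274, 0.0462]
eef_rot: [0.718, 0.696, 0.007, 0.007]
force: [35.6, 2.6, -44.9]
grip_width: 0.11
grip_force: 38.5
```

>>> {"name": "send_rows", "arguments": {"increments": [[0,0.2,0,0,0,0],[0,0.15,0,0,0,0],[0,0,0,0,0,0]]}}

```text
time: 9.35
ee_pos: [0.447, 0.1274, 0.0459]
eef_rot: [0.718, 0.696, -0.001, 0.0]
force: [3.0, -0.5, -9.5]
grip_width: 0.11
grip_force: 41.4
```

>>> {"name": "send_rows", "arguments": {"increments": [[0,0,0,0,0,0],[0,0,0,0,0,0],[0,0,0,0,0,0],[0,0,0,0,0,0]], "fingers": 0.65}}

```text
time: 9.75
ee_pos: [0.4474, 0.1279, 0.0469]
eef_rot: [0.718, 0.696, 0.0, 0.0]
force: [0.3, 1.2, 0.5]
grip_width: 0.352
grip_force: 0.0
```

>>> {"name": "send_rows", "arguments": {"increments": [[0,0,-0.5,0,0,0],[0,0,-1,0,0,0],[0,0,-1,0,0,0],[0,0,-1,0,0,0],[0,0,-1,0,0,0]]}}

```text
time: 10.25
ee_pos: [0.4472, 0.1279, 0.138]
eef_rot: [0.718, 0.696, 0.0, 0.0]
force: [-0.3, 0.5, 0.3]
grip_width: 0.351
grip_force: 0.0
```

>>> {"name": "send_rows", "arguments": {"increments": [[0,0,-1,0,0,0],[0,0,-1,0,0,0],[0,0,-0.5,0,0,0],[0,0,0,0,0,0]], "fingers": 0}}

```text
time: 10.65
ee_pos: [0.4481, 0.1279, 0.1883]
eef_rot: [0.718, 0.696, 0.001, 0.001]
force: [0.3, -0.5, 0.5]
grip_width: 0.994
grip_force: 0.0
```

```bash
python3 -c "
from h import *
cv2.imwrite('pics/top1.png',arm.snapshot('top'))
plan(np.array([.5331,.4055,.15]),np.pi/2-.036)"
```

```text
t 10.7 p [0.4473 0.1279 0.1868] grip 0.9987459643190822 0.0 F [-0.4 -0.2  0.7] j [ 0.03 -0.16  2.06 -0.    1.24  0.06]
turn units [ 1.5000e-02  1.4000e-02 -2.2419e+01]
shift units if turned first [-3.79  14.027  1.842]
shift units now [14.005  3.866  1.847]
```

View pics/top1.png

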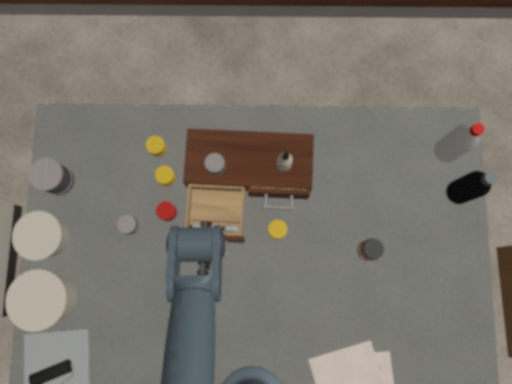

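The left drawer is out, with its interior at (190–243, 186–235), and everything else is where it was. Next is the grey tin at (127,224).

>>> {"name": "send_rows", "arguments": {"increments": [[1,0.276,0,0,0,0],[1,0.276,0,0,0,0],[1,0.276,0,0,0,0],[1,0.276,0,0,0,0],[1,0.276,0,0,0,0]]}}

```text
time: 11.2
ee_pos: [0.4769, 0.2276, 0.1846]
eef_rot: [0.718, 0.696, -0.001, -0.001]
force: [-0.0, 0.1, 0.2]
grip_width: 1.003
grip_force: 0.0
```

>>> {"name": "send_rows", "arguments": {"increments": [[1,0.276,0,0,0,0],[1,0.276,0,0,0,0],[1,0.276,0,0,0,0],[1,0.276,0,0,0,0],[1,0.276,0,0,0,0]]}}

```text
time: 11.7
ee_pos: [0.5076, 0.3266, 0.1843]
eef_rot: [0.718, 0.696, -0.002, -0.001]
force: [0.5, 0.2, -1.4]
grip_width: 0.998
grip_force: 0.0
```

>>> {"name": "send_rows", "arguments": {"increments": [[1,0.276,0,0,0,0],[1,0.276,0,0,0,0],[1,0.276,0,0,0,0],[1,0.276,0,0,0,0],[0,0,0,0,0,-0.98]]}}

```text
time: 12.2
ee_pos: [0.5323, 0.4068, 0.1842]
eef_rot: [0.692, 0.722, -0.001, -0.001]
force: [0.1, 0.1, 0.5]
grip_width: 1.0
grip_force: 0.0
```

>>> {"name": "send_rows", "arguments": {"increments": [[0,0,0,0,0,-0.98],[0,0,0,0,0,-0.98],[0,0,0,0,0,-0.98],[0,0,0,0,0,-0.98],[0,0,0,0,0,-0.98]]}}

```text
time: 12.7
ee_pos: [0.532, 0.4049, 0.1841]
eef_rot: [0.56, 0.829, -0.001, -0.001]
force: [0.1, -0.1, 0.6]
grip_width: 1.0
grip_force: 0.0
```

>>> {"name": "send_rows", "arguments": {"increments": [[0,0,0,0,0,-0.98],[0,0,0,0,0,-0.98],[0,0,0,0,0,-0.98],[0,0,0,0,0,-0.98],[0,0,0,0,0,-0.98]]}}

```text
time: 13.2
ee_pos: [0.5319, 0.4049, 0.1841]
eef_rot: [0.41, 0.912, -0.001, -0.001]
force: [0.1, -0.4, -0.5]
grip_width: 1.001
grip_force: 0.0
```

>>> {"name": "send_rows", "arguments": {"increments": [[0,0,0,0,0,-0.98],[0,0,0,0,0,-0.98],[0,0,0,0,0,-0.98],[0,0,0,0,0,-0.98],[0,0,0,0,0,-0.98]]}}

```text
time: 13.7
ee_pos: [0.5319, 0.4049, 0.1841]
eef_rot: [0.249, 0.968, -0.001, -0.001]
force: [0.3, 0.2, 0.4]
grip_width: 1.001
grip_force: 0.0
```

>>> {"name": "send_rows", "arguments": {"increments": [[0,0,0,0,0,-0.98],[0,0,0,0,0,-0.98],[0,0,0,0,0,-0.98],[0,0,0,0,0,-0.98],[0,0,0,0,0,-0.98]]}}

```text
time: 14.2
ee_pos: [0.532, 0.4049, 0.1841]
eef_rot: [0.081, 0.997, -0.001, -0.001]
force: [-0.0, -0.1, -0.6]
grip_width: 1.002
grip_force: 0.0
```

Run:
```python
from h import *
plan(np.array([.5331,.4055,.1]),np.pi/2-.036)
# tin by scene view of the first picture (check of x,y)
im=cv2.imread('pics/scene0.png');g=im.astype(int).sum(2)/3
u,v=339,112
c=im[v-16:v+24,u-20:u+20]; print(g[v-12:v+20:2,u-14:u+16:2].astype(int))
# drawer interior
t=cv2.imread('pics/top1.png').astype(int); m=((t[...,2]-t[...,0]>30)&(t[...,2]>120)).astype(np.uint8); m[:180]=0;m[240:]=0;m[:,:180]=0;m[:,250:]=0
ys,xs=np.nonzero(m); print(xs.min(),xs.max(),ys.min(),ys.max())
for z in(.07,.02): print([ray("top",a,b,z)[:2].round(4) for a in(xs.min(),xs.max()) for b in (ys.min(),ys.max())])
for P in ([.602,.122,.02],): print(proj("top",P))
```

```text
t 14.2 p [0.532  0.4049 0.1841] grip 1.002260350283687 0.0 F [-0.  -0.1 -0.6] j [ 0.48  0.33  1.54 -0.    1.27 -0.93]
turn units [-0.027 -0.04  -1.8  ]
shift units if turned first [-0.056  0.032  4.207]
shift units now [-0.063  0.048  4.206]
[[127 125 121 123 122 122 126 122 117 122 123 122 121 124 122]
 [127 124 125 124 125 122 123 124 123 123 123 121 122 123 123]
 [122 121 123 123 125 123 121 125 121 118 121 124 120 124 120]
 [125 122 124 122 124 122 118 122 122 120 121 121 120 124 124]
 [123 122 122 125 123 127 137 138 128 121 119 118 124 119 121]
 [123 123 122 126 145 153 154 150 153 152 124 120 118 123 121]
 [119 123 121 136 149 151 154 150 149 151 147 120 118 121 118]
 [123 123 120 130 146 152 150 155 149 151 149 126 123 120 117]
 [126 123 119  84 148 150 151 153 151 151 152 121 121 121 120]
 [123 123 119  79 105 148 149 143 155 153 117 108 119 120 120]
 [122 124 114 109  78  65 101 125  97  63  61 118 124 122 124]
 [121 121 114 103 118 110  73  63  67  68  96 125 126 124 125]
 [124 123 119 108 112 119 114 106  93  75 108 121 122 124 126]
 [121 123 123 119 116  98  89  81  77  90 127 120 122 127 122]
 [120 120 124 124 125 119 114 112 111 124 126 122 127 123 125]
 [124 120 119 122 124 126 126 125 126 125 125 124 128 127 125]]
185 244 184 235
[array([0.6575, 0.2203]), array([0.4975, 0.2137]), array([0.66  , 0.0351]), array([0.5002, 0.032 ])]
[array([0.6674, 0.2285]), array([0.5018, 0.2217]), array([0.6699, 0.0368]), array([0.5046, 0.0336])]
[217.15272025 204.35100591]
```

>>> {"name": "send_rows", "arguments": {"increments": [[0,0,0,0,0,-0.9],[0,0,0,0,0,-0.9],[-0.05,0.03,1,0,0,0],[0,0,1,0,0,0],[0,0,1,0,0,0]]}}

```text
time: 14.7
ee_pos: [0.5329, 0.4055, 0.1237]
eef_rot: [0.019, 1.0, -0.001, -0.001]
force: [-0.6, 0.1, -0.4]
grip_width: 0.997
grip_force: 0.0
```

>>> {"name": "send_rows", "arguments": {"increments": [[0,0,1,0,0,0],[0,0,1,0,0,0],[0,0,1,0,0,0],[0,0,1,0,0,0],[0,0,0.7,0,0,0]]}}

```text
time: 15.2
ee_pos: [0.532, 0.405, 0.0288]
eef_rot: [0.019, 1.0, -0.001, -0.002]
force: [-0.2, -0.1, 0.1]
grip_width: 1.0
grip_force: 0.0
```

>>> {"name": "send_rows", "arguments": {"increments": [[0,0,0.5,0,0,0],[0,0,0.5,0,0,0],[0,0,0,0,0,0]]}}

```text
time: 15.5
ee_pos: [0.533, 0.4055, 0.0107]
eef_rot: [0.019, 1.0, -0.001, -0.001]
force: [-1.3, -0.2, 0.6]
grip_width: 0.995
grip_force: 0.0
```

>>> {"name": "send_rows", "arguments": {"increments": [[0,0,0,0,0,0],[0,0,0,0,0,0],[0,0,0,0,0,0],[0,0,0,0,0,0],[0,0,0,0,0,0]], "fingers": 1, "squeeze": 40}}

```text
time: 16.0
ee_pos: [0.5348, 0.4064, 0.0137]
eef_rot: [0.019, 1.0, 0.0, 0.001]
force: [-0.7, 0.4, 5.2]
grip_width: 0.693
grip_force: 44.1
```

```bash
python3 -c "
from h import *
plan(np.array([.598,.123,.16]),np.pi/2-.036)"
```

```text
t 16.0 p [0.5348 0.4064 0.0137] grip 0.6928320669725851 44.05214488506317 F [-0.7  0.4  5.2] j [ 0.48  0.55  1.59 -0.    1.   -1.05]
turn units [ 0.014  0.03  -0.039]
shift units if turned first [ -3.669 -14.045  -7.316]
shift units now [ -3.723 -14.027  -7.322]
```

>>> {"name": "send_rows", "arguments": {"increments": [[0,0,-0.4,0,0,0],[0,0,-0.8,0,0,0],[0,0,-1,0,0,0],[0,0,-1,0,0,0],[0,0,-1,0,0,0]]}}

```text
time: 16.5
ee_pos: [0.5334, 0.4059, 0.0975]
eef_rot: [0.019, 1.0, -0.0, -0.0]
force: [0.4, 0.2, -3.7]
grip_width: 0.693
grip_force: 43.7
```

>>> {"name": "send_rows", "arguments": {"increments": [[0,0,-1,0,0,0],[0,0,-1,0,0,0],[0,0,-0.8,0,0,0],[0,-0.4,-0.3,0,0,0],[-0.2,-0.8,0,0,0,0]]}}

```text
time: 17.0
ee_pos: [0.5368, 0.3819, 0.1593]
eef_rot: [0.019, 1.0, 0.0, 0.001]
force: [-0.2, -0.5, -1.9]
grip_width: 0.695
grip_force: 43.7
```

>>> {"name": "send_rows", "arguments": {"increments": [[-0.28,-1,0,0,0,0],[-0.28,-1,0,0,0,0],[-0.28,-1,0,0,0,0],[-0.28,-1,0,0,0,0],[-0.28,-1,0,0,0,0]]}}

```text
time: 17.5
ee_pos: [0.5602, 0.2783, 0.1565]
eef_rot: [0.02, 1.0, -0.001, -0.001]
force: [-0.0, -0.2, -3.1]
grip_width: 0.688
grip_force: 43.7
```

>>> {"name": "send_rows", "arguments": {"increments": [[-0.28,-1,0,0,0,0],[-0.28,-1,0,0,0,0],[-0.28,-1,0,0,0,0],[-0.28,-1,0,0,0,0],[-0.28,-1,0,0,0,0]]}}

```text
time: 18.0
ee_pos: [0.584, 0.1775, 0.1566]
eef_rot: [0.02, 1.0, -0.0, -0.002]
force: [-1.0, 0.0, -2.3]
grip_width: 0.691
grip_force: 43.7
```

>>> {"name": "send_rows", "arguments": {"increments": [[-0.28,-1,0,0,0,0],[-0.28,-1,0,0,0,0],[-0.1,-0.8,0,0,0,0],[0,0,0,0,0,0]]}}

```text
time: 18.4
ee_pos: [0.5955, 0.1208, 0.1572]
eef_rot: [0.021, 1.0, -0.0, -0.001]
force: [-0.2, 0.2, -3.0]
grip_width: 0.686
grip_force: 43.7
```

```bash
python3 -c "
from h import *
plan(np.array([.598,.123,.036]),np.pi/2-.036)
im=arm.snapshot('scene');u,v=proj('scene',[.598,.122,.08]).astype(int)
cv2.imwrite('pics/place.png',cv2.resize(im[v-60:v+60,u-70:u+70],None,fx=4,fy=4,interpolation=2))"
```

```text
t 18.4 p [0.5955 0.1208 0.1572] grip 0.6856342439502578 43.74336540699005 F [-0.2  0.2 -3. ] j [ 0.01  0.22  1.72 -0.    1.2  -1.51]
turn units [-0.008 -0.03  -0.084]
shift units if turned first [-0.121  0.117  6.059]
shift units now [-0.133  0.121  6.059]
```

View pics/place.png

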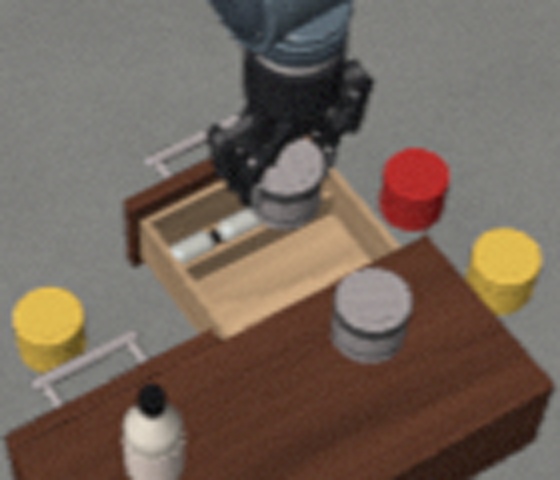

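The tin is held level over the open drawer, and the rear compartment is empty and in line with it. Lowering.

>>> {"name": "send_rows", "arguments": {"increments": [[-0.15,0.12,0.8,0,0,0],[0,0,1,0,0,0],[0,0,1,0,0,0],[0,0,1,0,0,0],[0,0,0.8,0,0,0]]}}

```text
time: 18.95
ee_pos: [0.5978, 0.1266, 0.0635]
eef_rot: [0.019, 1.0, 0.0, -0.001]
force: [-0.2, -0.7, -3.1]
grip_width: 0.691
grip_force: 43.8
```

>>> {"name": "send_rows", "arguments": {"increments": [[0,0,0.5,0,0,0],[0,0,0.4,0,0,0],[0,0,0.2,0,0,0],[0,0,0,0,0,0],[0,0,0,0,0,0]]}}

```text
time: 19.45
ee_pos: [0.5998, 0.1256, 0.045]
eef_rot: [0.019, 1.0, 0.0, 0.001]
force: [0.9, 0.7, -2.2]
grip_width: 0.693
grip_force: 43.8
```

>>> {"name": "send_rows", "arguments": {"increments": [[0,0,0.2,0,0,0],[0,0,0.1,0,0,0],[0,0,0,0,0,0],[0,0,0,0,0,0]]}}

```text
time: 19.85
ee_pos: [0.5992, 0.1256, 0.0383]
eef_rot: [0.019, 1.0, -0.0, 0.0]
force: [0.7, 0.2, -2.8]
grip_width: 0.69
grip_force: 43.8
```

>>> {"name": "send_rows", "arguments": {"increments": [[0,0,0.1,0,0,0],[0,0,0.1,0,0,0],[0,0,0,0,0,0],[0,0,0,0,0,0]]}}

```text
time: 20.25
ee_pos: [0.5991, 0.1256, 0.0342]
eef_rot: [0.019, 1.0, -0.0, -0.0]
force: [1.0, -0.6, -3.7]
grip_width: 0.693
grip_force: 43.8
```

>>> {"name": "send_rows", "arguments": {"increments": [[0,0,0.1,0,0,0],[0,0,0.1,0,0,0],[0,0,0,0,0,0]]}}

```text
time: 20.55
ee_pos: [0.6023, 0.1255, 0.0336]
eef_rot: [0.019, 1.0, 0.0, 0.003]
force: [-0.1, -0.0, 8.6]
grip_width: 0.691
grip_force: 44.8
```

>>> {"name": "send_rows", "arguments": {"increments": [[0,0,-0.1,0,0,0],[0,0,0,0,0,0]]}}

```text
time: 20.75
ee_pos: [0.6003, 0.1256, 0.0336]
eef_rot: [0.019, 1.0, 0.0, 0.001]
force: [-0.6, -0.6, 6.8]
grip_width: 0.692
grip_force: 44.6
```

>>> {"name": "send_rows", "arguments": {"increments": [[0,0,0,0,0,0],[0,0,0,0,0,0],[0,0,0,0,0,0],[0,0,0,0,0,0],[0,0,0,0,0,0]], "fingers": 0.05}}

```text
time: 21.25
ee_pos: [0.599, 0.1256, 0.0321]
eef_rot: [0.019, 1.0, 0.0, -0.0]
force: [-0.2, -0.1, -0.4]
grip_width: 0.953
grip_force: 0.0
```

>>> {"name": "send_rows", "arguments": {"increments": [[0,0,-0.3,0,0,0],[0,0,-0.7,0,0,0],[0,0,-1,0,0,0],[0,0,-1,0,0,0],[0,0,-1,0,0,0]]}}

```text
time: 21.75
ee_pos: [0.5996, 0.1256, 0.1145]
eef_rot: [0.019, 1.0, 0.0, 0.001]
force: [-0.0, -0.1, 0.3]
grip_width: 0.949
grip_force: 0.0
```

>>> {"name": "send_rows", "arguments": {"increments": [[0,0,-1,0,0,0],[0,0,-1,0,0,0],[0,0,-1,0,0,0],[0,0,-0.5,0,0,0],[0,0,0,0,0,0]]}}

```text
time: 22.25
ee_pos: [0.6004, 0.1257, 0.185]
eef_rot: [0.019, 1.0, 0.0, 0.002]
force: [-0.8, 0.4, 0.6]
grip_width: 0.947
grip_force: 0.0
```

```bash
python3 -c "
from h import *
plan(np.array([.4475,.127,.18]),-.036)
im=arm.snapshot('scene');u,v=proj('scene',[.58,.122,.08]).astype(int)
cv2.imwrite('pics/placed.png',cv2.resize(im[v-60:v+60,u-70:u+70],None,fx=4,fy=4,interpolation=2))"
```

```text
t 22.25 p [0.6004 0.1257 0.185 ] grip 0.9465511139200304 0.0 F [-0.8  0.4  0.6] j [ 0.02  0.2   1.7  -0.    1.24 -1.51]
turn units [ 0.055  0.049 22.461]
shift units if turned first [-0.208 -7.645  0.252]
shift units now [ 7.645 -0.229  0.217]
```

View pics/placed.png

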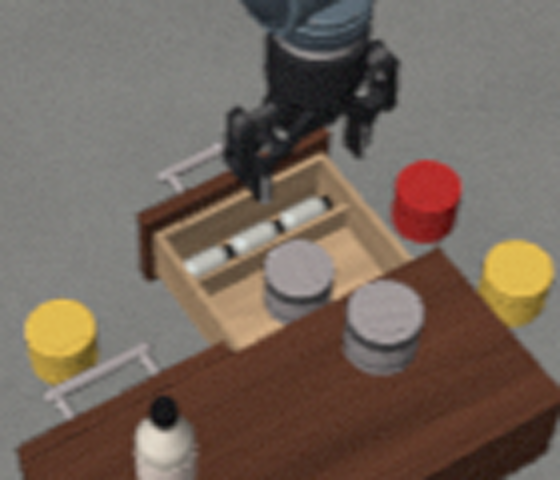

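The tin stands upright in the rear compartment, centred at crop (298,285). Now I'll go back to the handle.

>>> {"name": "send_rows", "arguments": {"increments": [[0.95,-0.03,0,0,0,0],[0.95,-0.03,0,0,0,0],[0.95,-0.03,0,0,0,0],[0.95,-0.03,0,0,0,0],[0.95,-0.03,0,0,0,0]], "fingers": 0.65}}

```text
time: 22.8
ee_pos: [0.5025, 0.1262, 0.1807]
eef_rot: [0.019, 1.0, -0.0, -0.001]
force: [0.1, -0.1, 0.3]
grip_width: 0.349
grip_force: 0.0
```

>>> {"name": "send_rows", "arguments": {"increments": [[0.95,-0.03,0,0,0,0],[0.95,-0.03,0,0,0,0],[0.95,-0.03,0,0,0,0],[0,0,0,0,0,0.98],[0,0,0,0,0,0.98]]}}

```text
time: 23.3
ee_pos: [0.4457, 0.1267, 0.1809]
eef_rot: [0.089, 0.996, -0.0, -0.001]
force: [-1.0, -0.1, 0.6]
grip_width: 0.351
grip_force: 0.0
```

>>> {"name": "send_rows", "arguments": {"increments": [[0,0,0,0,0,0.98],[0,0,0,0,0,0.98],[0,0,0,0,0,0.98],[0,0,0,0,0,0.98],[0,0,0,0,0,0.98]]}}

```text
time: 23.8
ee_pos: [0.4462, 0.1267, 0.1808]
eef_rot: [0.257, 0.966, -0.0, -0.001]
force: [-0.5, -0.9, 0.7]
grip_width: 0.354
grip_force: 0.0
```

>>> {"name": "send_rows", "arguments": {"increments": [[0,0,0,0,0,0.98],[0,0,0,0,0,0.98],[0,0,0,0,0,0.98],[0,0,0,0,0,0.98],[0,0,0,0,0,0.98]]}}

```text
time: 24.3
ee_pos: [0.4462, 0.1267, 0.1809]
eef_rot: [0.418, 0.908, -0.001, -0.001]
force: [-0.7, -0.1, 0.4]
grip_width: 0.352
grip_force: 0.0
```

>>> {"name": "send_rows", "arguments": {"increments": [[0,0,0,0,0,0.98],[0,0,0,0,0,0.98],[0,0,0,0,0,0.98],[0,0,0,0,0,0.98],[0,0,0,0,0,0.98]]}}

```text
time: 24.8
ee_pos: [0.4462, 0.1267, 0.1809]
eef_rot: [0.567, 0.824, -0.001, -0.001]
force: [-0.0, -0.1, -0.1]
grip_width: 0.352
grip_force: 0.0
```

>>> {"name": "send_rows", "arguments": {"increments": [[0,0,0,0,0,0.98],[0,0,0,0,0,0.98],[0,0,0,0,0,0.98],[0,0,0,0,0,0.98],[0,0,0,0,0,0.98]]}}

```text
time: 25.3
ee_pos: [0.4462, 0.1267, 0.1809]
eef_rot: [0.699, 0.716, -0.001, -0.001]
force: [0.6, 0.0, -0.8]
grip_width: 0.354
grip_force: 0.0
```

```bash
python3 -c "
from h import *
plan(np.array([.4475,.127,.047]),-.036)"
```

```text
t 25.3 p [0.4462 0.1267 0.1809] grip 0.35353542539296234 0.0 F [ 0.6  0.  -0.8] j [ 0.03 -0.15  2.06 -0.    1.23  0.01]
turn units [-0.039  0.002  0.859]
shift units if turned first [0.02  0.065 6.693]
shift units now [0.016 0.084 6.693]
```

>>> {"name": "send_rows", "arguments": {"increments": [[0,0.07,0,0,0,0.86],[0,0,0.9,0,0,0],[0,0,1,0,0,0],[0,0,1,0,0,0],[0,0,1,0,0,0]]}}

```text
time: 25.8
ee_pos: [0.4474, 0.1267, 0.1023]
eef_rot: [0.719, 0.695, -0.001, -0.001]
force: [1.2, -0.1, 0.2]
grip_width: 0.355
grip_force: 0.0
```

>>> {"name": "send_rows", "arguments": {"increments": [[0,0,0.9,0,0,0],[0,0,0.8,0,0,0],[0,0,0.7,0,0,0],[0,0,0.4,0,0,0],[0,0,0,0,0,0]]}}

```text
time: 26.3
ee_pos: [0.4468, 0.1267, 0.0465]
eef_rot: [0.719, 0.695, -0.002, -0.001]
force: [0.5, -0.1, 0.1]
grip_width: 0.352
grip_force: 0.0
```

>>> {"name": "send_rows", "arguments": {"increments": [[0,0,0,0,0,0],[0,0,0,0,0,0],[0,0,0,0,0,0],[0,0,0,0,0,0],[0,0,0,0,0,0]], "fingers": 1}}

```text
time: 26.8
ee_pos: [0.449, 0.1268, 0.0488]
eef_rot: [0.719, 0.695, 0.0, 0.0]
force: [0.2, 0.0, 0.5]
grip_width: 0.108
grip_force: 39.3
```

>>> {"name": "send_rows", "arguments": {"increments": [[0,0.2,0,0,0,0],[0,0.35,0,0,0,0],[0,0.5,0,0,0,0],[0,0.5,0,0,0,0],[0,0.5,0,0,0,0]]}}

```text
time: 27.3
ee_pos: [0.4908, 0.1253, 0.0487]
eef_rot: [0.719, 0.695, 0.0, 0.0]
force: [-1.8, -0.7, 5.8]
grip_width: 0.103
grip_force: 39.8
```

>>> {"name": "send_rows", "arguments": {"increments": [[0,0.5,0,0,0,0],[0,0.5,0,0,0,0],[0,0.5,0,0,0,0],[0,0.5,0,0,0,0],[0,0.5,0,0,0,0]]}}

```text
time: 27.8
ee_pos: [0.5408, 0.1235, 0.0487]
eef_rot: [0.719, 0.695, 0.0, 0.0]
force: [-2.3, -0.8, 6.3]
grip_width: 0.111
grip_force: 39.8
```

>>> {"name": "send_rows", "arguments": {"increments": [[0,0.5,0,0,0,0],[0,0.5,0,0,0,0],[0,0.5,0,0,0,0],[0,0.4,0,0,0,0],[0,0.3,0,0,0,0]]}}

```text
time: 28.3
ee_pos: [0.5849, 0.1219, 0.0488]
eef_rot: [0.719, 0.695, 0.0, 0.001]
force: [-1.9, -1.9, 6.0]
grip_width: 0.11
grip_force: 39.8
```

>>> {"name": "send_rows", "arguments": {"increments": [[0,0.25,0,0,0,0],[0,0.2,0,0,0,0],[0,0.15,0,0,0,0],[0,0.1,0,0,0,0],[0,0,0,0,0,0]]}}

```text
time: 28.8
ee_pos: [0.5988, 0.1214, 0.0488]
eef_rot: [0.719, 0.695, 0.001, 0.001]
force: [0.3, -2.4, 3.0]
grip_width: 0.109
grip_force: 39.6
```

>>> {"name": "send_rows", "arguments": {"increments": [[0,0.1,0,0,0,0],[0,0.1,0,0,0,0],[0,0.05,0,0,0,0],[0,0,0,0,0,0],[0,0,0,0,0,0]]}}

```text
time: 29.3
ee_pos: [0.602, 0.1213, 0.0487]
eef_rot: [0.719, 0.695, -0.001, -0.001]
force: [-5.3, -2.7, 9.9]
grip_width: 0.113
grip_force: 40.2
```

>>> {"name": "send_rows", "arguments": {"increments": [[0,0.1,0,0,0,0],[0,0.05,0,0,0,0],[0,0,0,0,0,0],[0,0,0,0,0,0]]}}

```text
time: 29.7
ee_pos: [0.6019, 0.1213, 0.0486]
eef_rot: [0.718, 0.696, -0.004, -0.003]
force: [-18.1, -3.5, 20.2]
grip_width: 0.113
grip_force: 41.3
```

The drawer is against its closed stop: -18 N at x = 0.602, as predicted. Relieve the load, let go, rise and check.

>>> {"name": "send_rows", "arguments": {"increments": [[0,-0.12,0,0,0,0],[0,-0.03,0,0,0,0],[0,0,0,0,0,0]]}}

```text
time: 30.0
ee_pos: [0.6019, 0.1213, 0.0487]
eef_rot: [0.719, 0.695, -0.001, -0.0]
force: [-5.5, -3.7, 8.7]
grip_width: 0.108
grip_force: 40.3
```

>>> {"name": "send_rows", "arguments": {"increments": [[0,0,0,0,0,0],[0,0,0,0,0,0],[0,0,0,0,0,0],[0,0,0,0,0,0]], "fingers": 0.65}}

```text
time: 30.4
ee_pos: [0.6022, 0.1217, 0.0478]
eef_rot: [0.719, 0.695, -0.0, -0.0]
force: [0.9, -0.2, -0.2]
grip_width: 0.348
grip_force: 0.0
```

>>> {"name": "send_rows", "arguments": {"increments": [[0,0,-0.5,0,0,0],[0,0,-1,0,0,0],[0,0,-1,0,0,0],[0,0,-1,0,0,0],[0,0,-1,0,0,0]]}}

```text
time: 30.9
ee_pos: [0.6026, 0.1217, 0.1399]
eef_rot: [0.719, 0.695, 0.0, 0.0]
force: [0.1, -0.1, -0.1]
grip_width: 0.349
grip_force: 0.0
```

>>> {"name": "send_rows", "arguments": {"increments": [[0,-0.5,-1,0,0,0],[0,-1,-1,0,0,0],[0,-1,0,0,0,0],[0,-1,0,0,0,0],[0,-1,0,0,0,0]]}}

```text
time: 31.4
ee_pos: [0.512, 0.1247, 0.1793]
eef_rot: [0.719, 0.695, 0.001, 0.0]
force: [0.1, -1.0, 0.2]
grip_width: 0.345
grip_force: 0.0
```

>>> {"name": "send_rows", "arguments": {"increments": [[0,-1,0,0,0,0],[0,-1,0,0,0,0],[0,0,0,0,0,0],[0,0,0,0,0,0]]}}

```text
time: 31.8
ee_pos: [0.4731, 0.126, 0.1791]
eef_rot: [0.719, 0.695, 0.001, 0.001]
force: [1.5, -0.7, 0.2]
grip_width: 0.348
grip_force: 0.0
```

```bash
python3 -c "
from h import *
plan(np.array([.45,.127,.18]))
im=arm.snapshot('top')
cv2.imwrite('pics/end.png',cv2.resize(im[120:260,100:330],None,fx=3.4,fy=3.4,interpolation=2))"
```

```text
t 31.8 p [0.4731 0.126  0.1791] grip 0.3482153898037619 0.0 F [ 1.5 -0.7  0.2] j [ 0.03 -0.08  2.01  0.    1.22  0.06]
shift units now [ 0.013 -1.154 -0.048]
```

View pics/end.png

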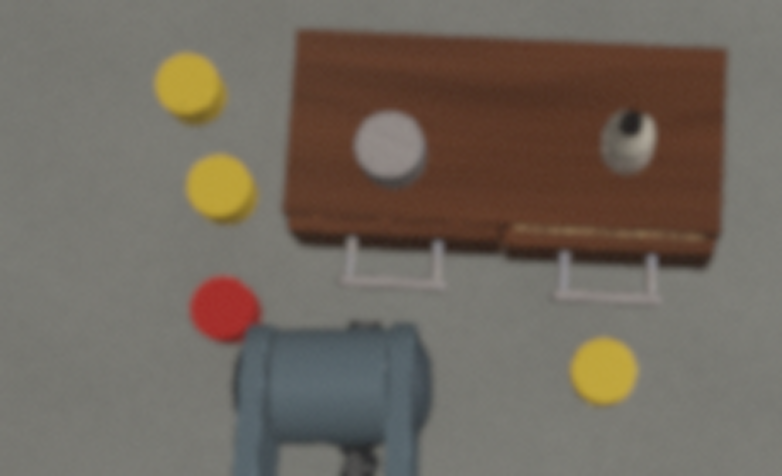

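The left drawer is flush, with no pale strip left at crop (395,220). The right drawer still shows its strip as before, and the samples are unmoved. Handing in.

```bash
python3 -c "
from workcell import arm
print(arm.close_job())"
```

```text
the job is handed in; nothing more can be done
None
```

The grey ink tin was set down upright in the left drawer's rear compartment, below the matching sample tin, the drawer was pushed fully shut, and the job was handed in at about 32 s; no verdict came back.

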